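# Load the sample cell and lock it with the thumbwheel

## Task

Take the flanged sample cell out of the rack and set it gently into the photometer's well until its flange lies flat on the deck, and let go of it. Then roll the thumbwheel, with a fingertip pressed lightly on its rim, towards the cell until the locking fork is fully home over the flange. Move the fork only by its wheel, and leave everything else on the bench where it is.

Things in the scene. Friction and masses are not known exactly. Their poses are not given: they have to be found in the camera images.
- meter: white bench photometer, fixed, a box 200 (x) x 220 (y) x 70 mm high with a level deck; origin at the centre of its underside, z up, x across, +y from the wheel towards the well. Its display is on the -x side of the deck.
- well (a point): centre of the round well's mouth on the deck (70 mm above the bench), at (0, 55) mm in the photometer's frame. The well is 29 mm across with a 2 mm chamfer and 55 mm deep. The fork apart, nothing within 60 mm of it is higher than the deck.
- wheel_slot (a point): centre of the top face of the grey wheel saddle, 91 mm above the bench, at (0, -60) mm in the photometer's frame. The saddle, 48 (x) x 70 (y) mm, hides the wheel but for its upper rim. Depending on its adjustment, the top of the rim stands 4.5 to 11 mm above this point: this differs from start to start, is not measured, and must be felt or seen.
- wheel (a joint): turn of the ribbed black rubber thumbwheel in rad, growing as its top moves to the photometer's +y (towards the well); 0 open, 2.6 fork home, at the start 0 to 0.32; it stays where left. Radius 20 mm, 14 mm wide, axle along the photometer's x under the slot's centre: 52 mm of rim travel in all, in several strokes. It cannot be pinched and turned.
- wheel_seat (a point): fixed point 13.5 mm below the slot's centre; the wheel's axle lies 2 mm below to 4.5 mm above it. The wheel with its fork is sprung and yields downwards 1 mm per 6 N. Turning it takes about 2.5 N along the rim: pressed with less than about 4 N the finger may slip, 5 to 10 N is right, and more than 16 N damages it.
- fork (a joint): travel in m of the aluminium locking fork to the photometer's +y, 12.3 mm per rad of wheel: 0 open, 0.032 fully home at its stop; at the start 0 to 0.004. Its lower face is 9 to 15.5 mm above the deck; its two tines, 4 mm thick, 8 wide, 30 mm apart inside, pass beside the cap and over the flange. Tips when open: 27 mm short of the well's centre (23 or more at the start); home: 5 mm past it.
- cell: sample cell, about 50 g; clear glass body 25 mm in diameter and 46 mm high, then a black flange 39 mm in diameter and 6 mm thick, then a black cap 24 mm in diameter and 20 mm high (72 mm in all). The only one with a flange. Origin at the centre of its underside, z up. In one of the rack's holes, underside 10 mm above the bench. Seated in the well its flange rests on the deck and its origin is 24 mm above the bench. Over 50 N breaks it.
- rack: white rack, fixed, 60 (x) x 190 (y) x 40 mm high, origin at the centre of its underside; three holes 29 mm across and 30 mm deep, 60 mm apart in a row along its y.
- vial_a: plain vial without flange, 25 mm in diameter, 72 mm high, black cap 24 mm in diameter, in another hole of the rack; leave alone. Origin under its centre.
- vial_b: a second plain vial like the first, in the remaining hole; leave alone.
- beaker: glass beaker 70 mm across, 95 mm high, beyond the work area; leave alone. Origin under its centre.
- reagent: amber bottle 70 mm across, 150 mm high, beyond the work area; leave alone. Origin under its centre.
- jar: white jar 60 mm across, 70 mm high, beyond the work area; leave alone. Origin under its centre.
- tipbox: blue box 120 x 80 x 60 mm high, on the left; leave alone. Origin under its centre.
- spatula: steel spatula 200 mm long lying on the left; leave alone.
- dish: shallow glass dish 90 mm across, on the right; leave alone. Origin under its centre.

How it is judged:
On the way:
1. the cell stands seated in the well, released, with the fork still open (under 10 mm of travel) (horizontal distance between cell and well below 0.004 m and z of cell in the frame of meter between 0.022 and 0.026 m and angle between cell's own z axis and vertical below 0.08 rad and contact force between the fingers and cell below 0.1 N and value of joint fork below 0.01 m), for 0.2 s.
At the end, for the whole second after the job is handed in: The cell is upright in the well (within 4 mm of its centre, flange on the deck within 2 mm, tilted less than 0.08 rad), at rest, and the fork is home (at least 29.5 of its 32 mm) (horizontal distance between cell and well below 0.004 m and z of cell in the frame of meter between 0.022 and 0.026 m and angle between cell's own z axis and vertical below 0.08 rad and value of joint fork above 0.0295 m and linear speed of cell below 0.02 m/s); the robot touches nothing.
It fails at once if the thumbwheel is pressed with more than 16 N (contact force between anything else and wheel above 16 N).
It fails at once if the robot touches the fork with more than 2 N instead of moving it by the wheel (contact force between any of the fingers, the arm and fork above 2 N).
It fails at once if the cell is forced against the photometer or its fork with more than 50 N (contact force between cell and meter above 50 N).
It fails at once if a bystander is shifted by more than 25 mm (in the rack: 10 mm) (distance of any of vial_a, vial_b from where it was at the start of the episode above 0.01 m or distance of any of beaker, reagent, jar, tipbox, dish, spatula from where it was at the start of the episode above 0.025 m).
It also fails if it takes over 58 s, if anything falls off the work surface, if the arm or the gripper's body presses on something with over 40 N, if the wrist force passes 120 N, or if a joint passes its speed limit or range.

## Robot

A 7-joint arm with a two-finger parallel gripper is mounted at the origin on the work surface. World frame = base frame: x ahead of the robot, y to its left, z up, the work surface at z = 0. Lengths are in m, angles in rad, forces in N, time in s.
With the tool pointing down it reaches from about 0.4 to 0.875 m from the base axis. Payload 19.3 kg.
Tool frame: the origin (TCP) lies midway between the tips of the shut fingers; the grasp point (between the pads) lies 19 mm behind it; z points along the fingers, y is the direction in which the jaws open and shut (so a half turn about z gives the same grasp; the last joint's range is limited). The gripper opens to 85 mm and grips with 20 to 120 N. Pads are 22 mm wide; open, the fingers measure 114 mm over their backs; the gripper's body (76 mm by 85 mm) begins 54 mm behind the grasp point. The pads swing forward as they close: fully open they stand 13 mm farther back than shut.
Start: joints at [1.259, 0.521, -0.036, 1.599, 0.021, 1.021, -0.113], TCP at [0.15, -0.607, 0.231] pointing down, gripper open.
Joint ranges: [-2.91, 2.91], [-0.3, 2.13], [-1.5, 1.42], [0.17, 2.43], [-1.26, 4.41], [0.16, 1.93], [-2.52, 2.52]. Speed limits (rad/s): [1.89, 1.89, 2.39, 2.39, 3.01, 3.01, 3.01].

## Interface

Orientations are given as [roll, pitch, yaw] about the fixed x, y, z axes, in that order (R = Rz(yaw) Ry(pitch) Rx(roll)).
In Python, from workcell import telemetry, cams, workorder gives the robot as it stands. The module is installed in compiled form; this text tells all that it offers.
- The arm moves only by the tool apply_moves, never from a script. Its argument "steps" is a list of rows, each a list of 4 numbers: the shift along the tool's x, y, z in cm, then the turn about the tool's z in rad. A call has exactly 10 rows; each row is the pose to reach, as a shift and turn from the pose commanded when the call began, along the tool's axes at that moment; what a row does not reach only later rows make up. A row lasts 1/12 s, in which the tool goes at most 41.7 mm and 7.16 degrees, less where a joint would pass 70% of its speed; a pose out of reach is approached as far as the arm can. A call with a gripper value outside its range is refused whole. "claw" is the closure, from 0 (fully open) to 1 (shut), set as the call begins (left out, the last holds). The fingers move at their own pace and stop on an object; "force" is the grip in N (left out, the last holds). Time passes only in rows, so rows that repeat a pose let the fingers close, or fill a call up. It gives the time, the measured TCP pose, the force and the opening at its end, in the units of the state.
- telemetry.observe(): the state, without advancing time (a new reading comes with each control period).
- cams.grab_frame(name): name is "side" or "top" or "wrist"; returns a dict with "color" (420x560x3 uint8, red, green, blue), "mtx" (3x3 intrinsics, pixels), "eye" and "orientation" of the camera in the world; the wrist camera has in their place "T_tool_cam" (4x4, takes a point from camera to tool coordinates, whose origin is the TCP and whose axes are the flange's). Camera axes: x right, y down, z forward; pixel columns grow to the right and rows downward; lengths in m; the calibration is good to about 2 mm. A picture is of the moment at which its call begins: read the wrist's pose just before it. There is no depth.
- workorder.job_done(): hands the job in, once; it reports no verdict.
Trained networks look in the newest picture that a camera, given by its name, has taken for a name from the list of things; names that differ only in an ending like _2 or _b are one class to them, and where a whole thing is asked for, a point or a joint stands for the part that bears it (a point fixed in the world has none). Each returns a list of dicts, best first, with "score" (0 to 1); they miss things now and then, are a little off and sometimes report something else, mostly with a low value. They report only what shows in the picture. A call takes as long as a camera call.
- cams.find_in(camera, name): "box" ([left, top, width, height] in pixels, round what is visible of it).
- cams.pinpoint(camera, name): "uv" ([column, row] in pixels: a listed point, or the origin of a listed thing).
The state is a dict: "clock": time; "qpos": joint angles; "qd": joint speeds; "joint_efforts": joint torques, N m; "position": TCP position; "tool_rot": TCP orientation; "force": force on the tool from outside, world axes, zero at the start; "moment": the same for the moment, N m; "grip_width": finger opening in m.
Only numpy, scipy, OpenCV 4.12 (cv2) and the standard library are available. Lean on these libraries where they do the work, as an engineer would, in place of code of your own. Each camera call takes 0.05 s, during which the arm holds its last target. There are 200 camera calls.

## Working session

There is one attempt and no reset: what is moved stays moved. The work goes in short steps, Python scripts to look and compute and a tool call to move; the robot and the scene stay as the last step left them, time stands still between calls to the robot, and variables do not carry over. Pictures are saved under pics/ and viewed, about 8 in all and at most 12, crops included, and the job is handed in when it is done.

Besides the shell and the picture viewer there is one more tool, called after "Request:" as a command line: name --pt "numbers of a row" for each row, then --argument value for the rest. apply_moves: Moves the arm, as the interface text tells. Its arguments: {"type":"object","properties":{"steps":{"type":"array"},"claw":{"type":"number"},"force":{"type":"number"}},"required":["steps"]}

```bash
mkdir -p pics
cat > h.py <<'E'
import numpy as np, cv2
from scipy.spatial.transform import Rotation as R
from workcell import telemetry, cams, workorder
def cam(name):
    s=telemetry.observe(); f=cams.grab_frame(name)
    if name=="wrist":
        T=np.eye(4); T[:3,:3]=R.from_euler('xyz',s['tool_rot']).as_matrix(); T[:3,3]=s['position']
        C=T@np.array(f['T_tool_cam']); f['R'],f['t']=C[:3,:3],C[:3,3]
    else:
        o=np.array(f['orientation'])
        f['R']=o if o.shape==(3,3) else R.from_euler('xyz',o).as_matrix()
        f['t']=np.array(f['eye'])
    return f
def toz(f,uv,z):
    d=f['R']@np.linalg.solve(np.array(f['mtx']),[uv[0],uv[1],1]); return f['t']+d*(z-f['t'][2])/d[2]
def proj(f,p):
    q=np.array(f['mtx'])@(f['R'].T@(np.array(p)-f['t'])); return q[:2]/q[2]
def save(f,n): cv2.imwrite('pics/'+n,f['color'][:,:,::-1])
E
python3 - <<'E'
from h import *
s=telemetry.observe(); print({k:np.round(v,3) for k,v in s.items()})
Z=dict(meter=0,well=.07,wheel_slot=.091,wheel_seat=.0775,cell=.01,rack=0,vial_a=.01,beaker=0,reagent=0,jar=0,tipbox=0,dish=0)
ims=[]
for c in("top","side"):
    f=cam(c); print(c,np.array(f['orientation']).shape,np.round(f['t'],3)); save(f,c+'.png'); ims.append(f['color'])
    for n,z in Z.items():
        for d in cams.pinpoint(c,n)[:3]: print(n,np.round(d['score'],2),np.round(d['uv']),np.round(toz(f,d['uv'],z),4))
    print('cellbox',cams.find_in(c,'cell')[:2])
E
```

```text
{'clock': np.float64(0.0), 'qpos': array([ 1.259,  0.522, -0.036,  1.6  ,  0.021,  1.021, -0.113]), 'qd': array([ 0.001,  0.001,  0.001,  0.002,  0.001, -0.   , -0.001]), 'joint_efforts': array([ 1.0000e-03, -9.2709e+01,  1.9810e+00, -3.6994e+01,  1.8000e-02,
        8.0000e-03,  0.0000e+00]), 'position': array([ 0.15 , -0.607,  0.231]), 'tool_rot': array([-3.14 ,  0.   ,  0.242]), 'force': array([-0.3  ,  0.573, -0.697]), 'moment': array([0.004, 0.041, 0.005]), 'grip_width': np.float64(0.085)}
top (3,) [ 0.454 -0.019  1.636]
meter 0.67 [335. 251.] [ 0.4833 -0.1783  0.    ]
meter 0.45 [359. 245.] [ 0.5059 -0.2567  0.    ]
well 0.93 [320. 257.] [ 0.4636 -0.1259  0.07  ]
well 0.74 [335. 249.] [ 0.4879 -0.1729  0.07  ]
wheel_slot 0.89 [359. 246.] [ 0.4981 -0.2444  0.091 ]
wheel_seat 0.57 [353. 244.] [ 0.5054 -0.2276  0.0775]
cell 0.43 [202. 212.] [0.5989 0.2531 0.01  ]
rack 0.8 [220. 214.] [0.5932 0.1943 0.    ]
rack 0.5 [238. 215.] [0.5926 0.1387 0.    ]
vial_a 0.65 [218. 215.] [0.5899 0.2004 0.01  ]
vial_a 0.5 [240. 217.] [0.5862 0.1282 0.01  ]
beaker 0.8 [269. 158.] [0.7828 0.0415 0.
[... 766 characters left out ...]
 [0.7063 0.333  0.0775]
cell 0.76 [252. 313.] [0.5907 0.2595 0.01  ]
rack 0.61 [263. 294.] [0.5891 0.194  0.    ]
rack 0.6 [235. 202.] [ 0.7702 -0.1394  0.    ]
rack 0.24 [337. 210.] [ 0.4919 -0.1752  0.    ]
vial_a 0.6 [260. 292.] [0.5931 0.2025 0.01  ]
vial_a 0.55 [271. 274.] [0.5861 0.1409 0.01  ]
beaker 0.67 [203. 235.] [0.7896 0.0353 0.    ]
beaker 0.45 [337. 211.] [ 0.4915 -0.1699  0.    ]
reagent 0.95 [234. 203.] [ 0.7687 -0.1306  0.    ]
jar 0.74 [172. 295.] [0.7623 0.2471 0.    ]
tipbox 0.69 [306. 403.] [0.4569 0.4046 0.    ]
dish 0.79 [310. 166.] [ 0.6145 -0.4287  0.    ]
cellbox [{'box': [241.4, 280.9, 19.0, 25.6], 'score': 0.82}, {'box': [331.3, 180.2, 19.6, 9.1], 'score': 0.53}]
```

```bash
cd pics; python3 -c "
import cv2,numpy as np
cv2.imwrite('both.png',cv2.resize(np.vstack([cv2.imread('top.png'),cv2.imread('side.png')]),(400,600)))"
```

```text
(no output)
```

View pics/top.png

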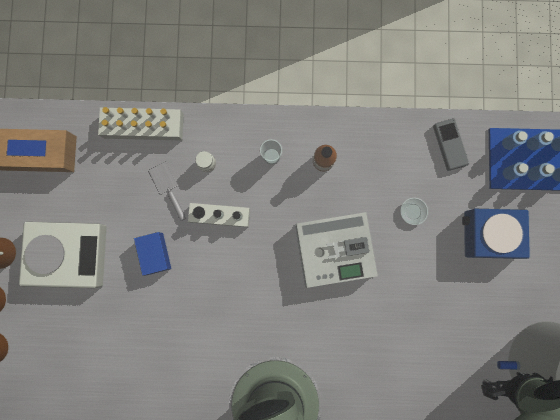

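View pics/side.png

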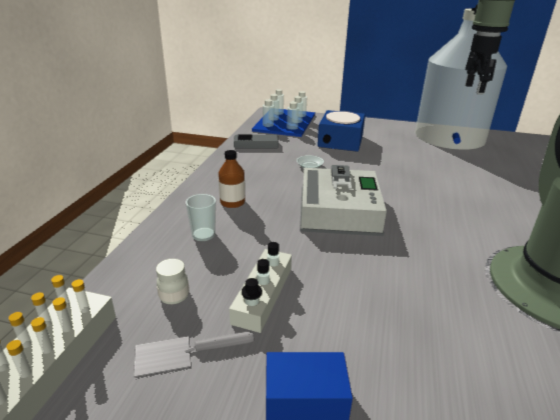

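Top view: rack at (190–248, 215) with the cell in its left hole, about (199, 211). The meter is around (337, 250), with the well at (320, 255) and the saddle at (358, 246). The side view agrees, with the wide-flanged cell nearest at (252, 290).

```bash
cat >> h.py <<'E'
def shift(p,yaw,frm=None):
    s=telemetry.observe(); M=R.from_euler('xyz',s['tool_rot']).as_matrix()
    t=R.from_euler('xyz',s['tool_rot']).as_euler('xyz')
    dy=(yaw-s['tool_rot'][2]+np.pi)%(2*np.pi)-np.pi
    print('at',np.round(s['position'],4),np.round(s['tool_rot'],4),'clk',round(float(s['clock']),2),'F',np.round(s['force'],2),'shift cm',np.round(M.T@(np.array(p)-s['position'])*100,2),'turn',round(-dy,3))
E
python3 - <<'E'
from h import *
f=cam('wrist'); print(np.round(f['T_tool_cam'],3),f['mtx'])
shift([.47,-.17,.30],1.5)
E
```

```text
[[-0.    -0.946 -0.324  0.083]
 [ 1.    -0.    -0.     0.   ]
 [ 0.    -0.324  0.946 -0.143]
 [ 0.     0.     0.     1.   ]] [[307.82467453   0.         285.84349197]
 [  0.         307.82467453 211.80226502]
 [  0.           0.           1.        ]]
at [ 0.1496 -0.6068  0.2313] [-3.1416 -0.      0.2417] clk 1.45 F [-0.58 -0.29  0.36] shift cm [ 41.56 -34.74  -6.87] turn -1.258
```

Request:
apply_moves --pt "2.9 -2.4 -0.5 -0.09" --pt "5.8 -4.8 -1 -0.18" --pt "8.7 -7.2 -1.5 -0.27" --pt "11.6 -9.6 -2 -0.36" --pt "14.5 -12 -2.5 -0.45" --pt "17.4 -14.4 -3 -0.54" --pt "20.3 -16.8 -3.5 -0.63" --pt "23.2 -19.2 -4 -0.72" --pt "26.1 -21.6 -4.5 -0.81" --pt "29 -24 -5 -0.9"

```text
clock: 2.28
position: [0.3745, -0.3028, 0.2818]
tool_rot: [3.141, 0.0, 1.146]
force: [1.2, -0.8, 0.1]
grip_width: 0.0854
```

```bash
python3 -c "
from h import *
shift([.47,-.17,.30],1.5)"
```

```text
at [ 0.3745 -0.3028  0.2818] [3.1411e+00 4.0000e-04 1.1461e+00] clk 2.28 F [ 1.23 -0.81  0.13] shift cm [16.03  3.23 -1.82] turn -0.354
```

Request:
apply_moves --pt "3 0.6 -0.4 -0.07" --pt "6 1.2 -0.8 -0.14" --pt "9 1.8 -1.2 -0.21" --pt "12 2.4 -1.5 -0.28" --pt "15 3 -1.8 -0.35" --pt "16 3.2 -1.8 -0.35" --pt "16 3.2 -1.8 -0.35" --pt "16 3.2 -1.8 -0.35" --pt "16 3.2 -1.8 -0.35" --pt "16 3.2 -1.8 -0.35"

```text
clock: 3.12
position: [0.4687, -0.1733, 0.2992]
tool_rot: [-3.141, 0.0, 1.49]
force: [-0.8, -1.4, 0.9]
grip_width: 0.0856
```

Run:
```python
from h import *
f=cam('wrist'); save(f,'w1.png')
P={}
for n,z in dict(well=.07,wheel_slot=.091,meter=0,wheel_seat=.0775).items():
    for d in cams.pinpoint('wrist',n)[:2]:
        q=toz(f,d['uv'],z); P.setdefault(n,q); print(n,round(d['score'],2),np.round(d['uv']),np.round(q,4))
v=P['well']-P['wheel_slot']; print('dist',np.hypot(*v[:2]),'yaw',np.arctan2(-v[0],v[1]))
shift([.595,.256,.25],1.51)
```

```text
well 0.92 [290. 135.] [ 0.4771 -0.1226  0.07  ]
wheel_slot 0.6 [312. 232.] [ 0.4945 -0.2392  0.091 ]
meter 0.73 [300. 169.] [ 0.4881 -0.1779  0.    ]
wheel_seat 0.97 [314. 227.] [ 0.4984 -0.2379  0.0775]
dist 0.11793508142957773 yaw 0.14825434941991542
at [ 0.4692 -0.1726  0.2993] [-3.1416e+00  1.0000e-04  1.4909e+00] clk 3.37 F [-0.33 -1.01 -0.67] shift cm [43.73  9.12  4.93] turn -0.019
```

View pics/w1.png

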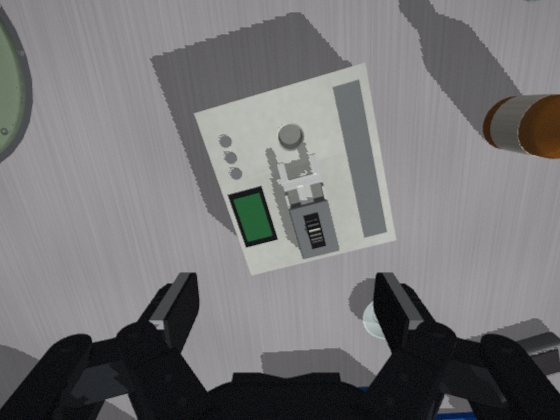

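The wrist picture shows the meter with its deck corners at (195,113), (366,64), (396,240) and (251,275). The well is at (290,135), the saddle and wheel at (314,230), and the fork is open. I'll fit the meter pose from the corners.

```bash
cat > fit.py <<'E'
from h import *
f=cam('wrist')
uv=[(195,113),(366,64),(396,240),(251,275)]; L=np.array([(-.1,.11),(.1,.11),(.1,-.11),(-.1,-.11)])
W=np.array([toz(f,u,.07)[:2] for u in uv])
# rigid
c=W.mean(0); A=R.align_vectors(np.c_[W-c,np.zeros(4)],np.c_[L,np.zeros(4)])[0]; y=A.as_euler('xyz')[2]
print(np.round(W,4),'c',np.round(c,4),'yaw',y,'resid',np.round((W-c)-A.apply(np.c_[L,np.zeros(4)])[:,:2],4).tolist())
for n,p in dict(well=(0,.055,0),slot=(0,-.06,0)).items(): print(n,np.round(c+A.apply(p)[:2],4))
E
python3 fit.py
```

```text
[[ 0.3702 -0.0884]
 [ 0.5661 -0.0529]
 [ 0.6063 -0.2674]
 [ 0.4097 -0.3042]] c [ 0.4881 -0.1782] yaw 0.18281235281656463 resid [[0.0005, -0.0002], [-0.0003, -0.001], [-0.0001, 0.0008], [-0.0, 0.0004]]
well [ 0.4781 -0.1241]
slot [ 0.499  -0.2372]
```

Request:
apply_moves --pt "4 0.9 0.5 0" --pt "8 1.8 1 0" --pt "12 2.6 1.5 0" --pt "16 3.4 2 0" --pt "20 4.2 2.5 0" --pt "24 5.1 3 0" --pt "28 6 3.5 0" --pt "32 6.8 4 0" --pt "35 7.5 4.4 -0.02" --pt "36.5 8 4.5 -0.02"

```text
clock: 4.25
position: [0.5776, 0.1899, 0.2534]
tool_rot: [-3.14, -0.002, 1.517]
force: [0.1, 0.2, 0.1]
grip_width: 0.0851
```

Run:
```python
from h import *
shift([.595,.22,.25],1.51)
f=cam('wrist'); save(f,'w2.png')
for n,z in dict(cell=.01,rack=0,vial_a=.01).items():
    for d in cams.pinpoint('wrist',n)[:2]: print(n,round(d['score'],2),np.round(d['uv']),np.round(toz(f,d['uv'],z),4))
print(cams.find_in('wrist','cell')[:2])
shift([.595,.256,.2],1.51)
```

```text
at [0.5776 0.1899 0.2534] [-3.1404e+00 -1.5000e-03  1.5167e+00] clk 4.25 F [0.09 0.15 0.13] shift cm [3.1  1.57 0.35] turn 0.007
cell 0.6 [295. 122.] [0.5907 0.2556 0.01  ]
rack 0.81 [295. 170.] [0.5882 0.1945 0.    ]
vial_a 0.78 [294. 172.] [0.5868 0.1948 0.01  ]
[]
at [0.5779 0.1845 0.2542] [-3.1414e+00  6.0000e-04  1.5110e+00] clk 4.5 F [ 0.45 -0.36 -0.62] shift cm [7.24 1.28 5.41] turn 0.001
```

View pics/w2.png

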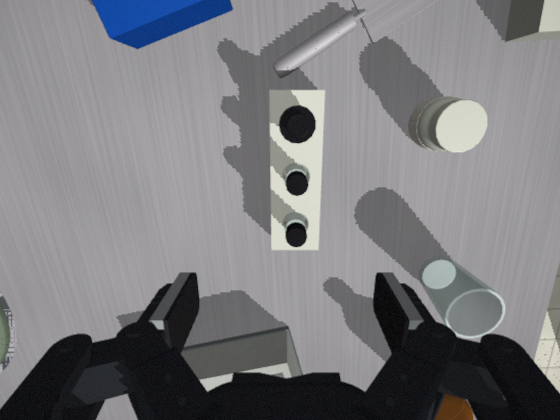

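The picture shows the rack upright, with the flanged cell in the top hole at (297,124) and the vials at (297,182) and (296,236). I'll go above the cell and look once from close by.

Request:
apply_moves --pt "2 0.4 2 0" --pt "4 0.8 4 0" --pt "6 1.1 6 0" --pt "7.2 1.2 8 0" --pt "7.2 1.2 10 0" --pt "7.2 1.2 11 0" --pt "7.2 1.2 11.5 0" --pt "7.2 1.2 11.5 0" --pt "7.2 1.2 11.5 0" --pt "7.2 1.2 11.5 0"

```text
clock: 5.33
position: [0.5949, 0.2562, 0.1407]
tool_rot: [3.14, -0.001, 1.511]
force: [0.2, 0.5, 0.8]
grip_width: 0.0855
```

Run:
```python
from h import *
f=cam('wrist'); save(f,'w3.png')
for d in cams.pinpoint('wrist','cell')[:2]: print(d['score'],np.round(d['uv']),np.round(toz(f,d['uv'],.01),4))
print(cams.find_in('wrist','cell')[:2], f['t'])
shift([.591,.256,.08],1.51)
```

```text
0.93 [284. 203.] [0.5921 0.2545 0.01  ]
[] [0.59876832 0.33905621 0.28327208]
at [0.5946 0.2565 0.1402] [ 3.1405e+00 -5.0000e-04  1.5114e+00] clk 5.48 F [ 0.66 -0.34 -0.67] shift cm [-0.07 -0.36  6.02] turn 0.001
```

View pics/w3.png

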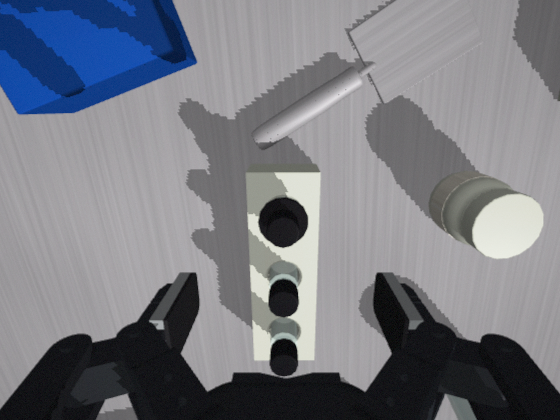

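Close view: the flange circle runs about (259–308, 197–246), so its centre is near (283.5, 221.5), roughly midway between the fingers.

Run:
```python
from h import *
f=cam('wrist')
p=toz(f,(283.5,221.5),.062); print(p)
shift([p[0],p[1],.064],1.511)
```

```text
[0.59196108 0.25635553 0.062     ]
at [0.5945 0.2565 0.14  ] [ 3.1407e+00 -4.0000e-04  1.5115e+00] clk 5.53 F [-0.1   0.68 -0.3 ] shift cm [-0.03 -0.26  7.6 ] turn 0.001
```

Request:
apply_moves --pt "0 -0.26 1.5 0" --pt "0 -0.26 3 0" --pt "0 -0.26 4.5 0" --pt "0 -0.26 5.6 0" --pt "0 -0.26 6.4 0" --pt "0 -0.26 7 0" --pt "0 -0.26 7.3 0" --pt "0 -0.26 7.5 0" --pt "0 -0.26 7.6 0" --pt "0 -0.26 7.6 0"

```text
clock: 6.37
position: [0.5917, 0.2568, 0.0636]
tool_rot: [3.141, -0.0, 1.512]
force: [-0.8, 0.5, 0.4]
grip_width: 0.0852
```

Request:
apply_moves --pt "0 0 0 0" --pt "0 0 0 0" --pt "0 0 0 0" --pt "0 0 0 0" --pt "0 0 0 0" --pt "0 0 0 0" --pt "0 0 0 0" --pt "0 0 0 0" --pt "0 0 0 0" --pt "0 0 0 0" --claw 1 --force 30

```text
clock: 7.2
position: [0.5917, 0.2568, 0.0635]
tool_rot: [3.141, -0.0, 1.512]
force: [-1.0, -0.2, 5.6]
grip_width: 0.0228
```

Request:
apply_moves --pt "0 0 0 0" --pt "0 0 0 0" --pt "0 0 -0.5 0" --pt "0 0 -1.5 0" --pt "0 0 -3 0" --pt "0 0 -5 0" --pt "0 0 -7.5 0" --pt "0 0 -10 0" --pt "0 0 -11 0" --pt "0 0 -11 0"

```text
clock: 8.03
position: [0.5927, 0.2573, 0.177]
tool_rot: [3.137, -0.002, 1.512]
force: [-0.1, -0.1, -1.2]
grip_width: 0.0229
```

```bash
python3 -c "
from h import *
shift([.4781,-.1241,.165],1.754)"
```

```text
at [0.5927 0.2573 0.177 ] [ 3.1375e+00 -2.2000e-03  1.5116e+00] clk 8.03 F [-0.07 -0.11 -1.16] shift cm [-38.76  -9.19   1.08] turn -0.242
```

Request:
apply_moves --pt "-1.5 -0.4 0 0" --pt "-5 -1.2 0 -0.02" --pt "-9 -2.1 0 -0.05" --pt "-13 -3.1 0 -0.08" --pt "-17 -4 0 -0.11" --pt "-21 -5 0 -0.14" --pt "-25 -5.9 0 -0.17" --pt "-29 -6.9 0 -0.2" --pt "-32.5 -7.7 0 -0.23" --pt "-35 -8.3 0 -0.24"

```text
clock: 8.87
position: [0.4863, -0.0912, 0.1728]
tool_rot: [-3.14, 0.001, 1.751]
force: [0.9, -0.0, -1.0]
grip_width: 0.0229
```

```bash
python3 -c "
from h import *
shift([.4781,-.1241,.17],1.754)"
```

```text
at [ 0.4863 -0.0912  0.1728] [-3.1400e+00  5.0000e-04  1.7512e+00] clk 8.87 F [ 0.86 -0.03 -1.  ] shift cm [-3.09 -1.4   0.29] turn -0.003
```

Request:
apply_moves --pt "-1.2 -0.6 0 0" --pt "-2.2 -1.1 0 0" --pt "-3 -1.5 0.2 0" --pt "-3.4 -1.7 0.5 0" --pt "-3.4 -1.7 0.7 0" --pt "-3.4 -1.7 0.7 0" --pt "-3.4 -1.7 0.7 0" --pt "-3.4 -1.7 0.7 0" --pt "-3.4 -1.7 0.7 0" --pt "-3.4 -1.7 0.7 0"

```text
clock: 9.7
position: [0.4776, -0.1239, 0.1664]
tool_rot: [3.141, -0.0, 1.752]
force: [-0.4, 0.7, -0.1]
grip_width: 0.0229
```

Run:
```python
from h import *
shift([.4781,-.1241,.165],1.754)
f=cam('wrist'); save(f,'w4.png')
for n,z in dict(well=.07,wheel_slot=.091,cell=.11).items():
    for d in cams.pinpoint('wrist',n)[:2]: print(n,round(d['score'],2),np.round(d['uv'],1),np.round(toz(f,d['uv'],z),4))
```

```text
at [ 0.4776 -0.1239  0.1664] [ 3.1414 -0.      1.7524] clk 9.7 F [-0.42  0.66 -0.09] shift cm [-0.03  0.04  0.14] turn -0.002
well 0.95 [285.1 212.5] [ 0.4759 -0.1233  0.07  ]
wheel_slot 0.88 [284.1 348. ] [ 0.4965 -0.2406  0.091 ]
cell 0.57 [283.5 237.5] [ 0.4758 -0.1282  0.11  ]
```

View pics/w4.png

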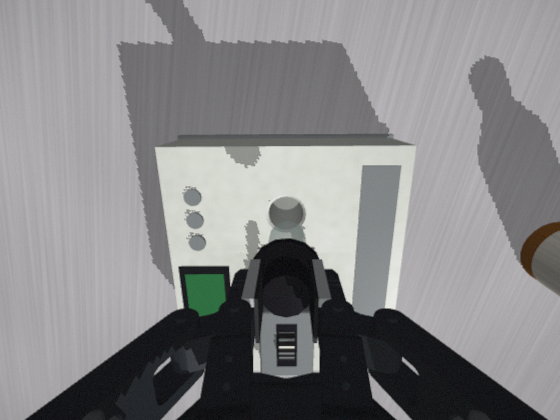

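The well mouth is at (286,213), between the jaws. The held cell's flange is centred on column 284 or so, and the deck's far corners are at (157,147) and (414,146).

Run:
```python
from h import *
f=cam('wrist'); im=cv2.cvtColor(f['color'],cv2.COLOR_RGB2GRAY)
c=im[190:240,260:312]
k=cv2.HoughCircles(cv2.resize(cv2.GaussianBlur(c,(3,3),0),None,fx=4,fy=4),cv2.HOUGH_GRADIENT,1,200,param1=100,param2=15,minRadius=60,maxRadius=85)
print(k)
uv=[(286,213)]
if k is not None: uv.append((260+k[0,0,0]/4,190+k[0,0,1]/4))
s=telemetry.observe(); M=R.from_euler('xyz',s['tool_rot']).as_matrix()
for u in uv+[(157,147),(414,146)]:
    p=toz(f,u,.07); print(np.round(u,1),p,'tool cm',np.round(M.T@(p-s['position'])*100,2))
th=1.7524; a,b=toz(f,(157,147),.07),toz(f,(414,146),.07); e=(b-a)[:2]; print('yaw',np.arctan2(e[1],e[0]),np.hypot(*e)); e/=np.hypot(*e)
print('well from edge',(a+b)[:2]/2-.055*np.array([-e[1],e[0]]))
```

```text
[[[98.5 92.5 62.4]]]
[286 213] [ 0.47663784 -0.12388127  0.07      ] tool cm [ 0.05 -0.08  9.63]
[284.6 213.1] [ 0.47554632 -0.12419107  0.07      ] tool cm [ 0.04 -0.19  9.63]
[157 147] [ 0.36993871 -0.08904524  0.07      ] tool cm [ 5.4  -9.94  9.63]
[414 146] [ 0.56313561 -0.05299061  0.07      ] tool cm [5.47 9.71 9.63]
yaw 0.18449881449075595 0.19653238404256693
well from edge [ 0.47662713 -0.12508448]
```

Request:
apply_moves --pt "0 -0.1 1 0" --pt "0 -0.1 2 0" --pt "0 -0.1 3 0" --pt "0 -0.1 3.6 0" --pt "0 -0.1 3.9 0" --pt "0 -0.1 4.1 0" --pt "0 -0.1 4.3 0" --pt "0 -0.1 4.5 0" --pt "0 -0.1 4.6 0" --pt "0 -0.1 4.7 0"

```text
clock: 10.78
position: [0.4766, -0.1245, 0.1194]
tool_rot: [3.141, 0.0, 1.752]
force: [0.5, -0.1, -1.4]
grip_width: 0.0227
```

Request:
apply_moves --pt "0 0 0.3 0" --pt "0 0 0.7 0" --pt "0 0 1.1 0" --pt "0 0 1.6 0" --pt "0 0 2.1 0" --pt "0 0 2.6 0" --pt "0 0 3.1 0" --pt "0 0 3.5 0" --pt "0 0 3.7 0" --pt "0 0 3.8 0"

```text
clock: 11.62
position: [0.4764, -0.1244, 0.0809]
tool_rot: [-3.141, -0.0, 1.752]
force: [0.9, -0.2, 0.5]
grip_width: 0.0227
```

Request:
apply_moves --pt "0 0 0.05 0" --pt "0 0 0.1 0" --pt "0 0 0.15 0" --pt "0 0 0.2 0" --pt "0 0 0.24 0" --pt "0 0 0.28 0" --pt "0 0 0.31 0" --pt "0 0 0.34 0" --pt "0 0 0.34 0" --pt "0 0 0.34 0"

```text
clock: 12.45
position: [0.4765, -0.1245, 0.0779]
tool_rot: [-3.142, -0.0, 1.752]
force: [0.1, 0.3, -0.2]
grip_width: 0.0228
```

Request:
apply_moves --pt "0 0 0.02 0" --pt "0 0 0.03 0" --pt "0 0 0.04 0" --pt "0 0 0.05 0" --pt "0 0 0.06 0" --pt "0 0 0.06 0" --pt "0 0 0.06 0" --pt "0 0 0.06 0" --pt "0 0 0.06 0" --pt "0 0 0.06 0"

```text
clock: 13.28
position: [0.4766, -0.1245, 0.0775]
tool_rot: [3.141, 0.0, 1.752]
force: [-1.4, -0.3, 4.9]
grip_width: 0.0226
```

Contact at 4.9 N, at the height predicted for seating. Releasing.

Request:
apply_moves --pt "0 0 0 0" --pt "0 0 0 0" --pt "0 0 0 0" --pt "0 0 0 0" --pt "0 0 0 0" --pt "0 0 0 0" --pt "0 0 0 0" --pt "0 0 0 0" --pt "0 0 0 0" --pt "0 0 0 0" --claw 0

```text
clock: 14.12
position: [0.4765, -0.1245, 0.0773]
tool_rot: [-3.142, -0.0, 1.752]
force: [0.4, -0.9, 0.6]
grip_width: 0.0853
```

Request:
apply_moves --pt "0 0 -0.5 0" --pt "0 0 -1.5 0" --pt "0 0 -3 0" --pt "0 0 -4.5 0" --pt "0 0 -6 0" --pt "0 0 -7.5 0" --pt "0 0 -8.5 0" --pt "0 0 -9 0" --pt "0 0 -9 0" --pt "0 0 -9 0"

```text
clock: 14.95
position: [0.4764, -0.1246, 0.1672]
tool_rot: [3.142, 0.0, 1.752]
force: [-0.7, -0.5, -0.4]
grip_width: 0.0854
```

Run:
```python
from h import *
shift([.499,-.2372,.165],1.754)
f=cam('wrist'); save(f,'w5.png')
for n,z in dict(well=.07,wheel_slot=.091,cell=.024,wheel_seat=.0775).items():
    for d in cams.pinpoint('wrist',n)[:1]: print(n,round(d['score'],2),np.round(d['uv'],1),np.round(toz(f,d['uv'],z),4))
```

```text
at [ 0.4764 -0.1246  0.1672] [3.1416e+00 2.0000e-04 1.7516e+00] clk 14.95 F [-0.7  -0.51 -0.37] shift cm [-11.48   0.2    0.22] turn -0.002
wheel_slot 0.83 [286.5 345.3] [ 0.4968 -0.2388  0.091 ]
cell 0.7 [286.3 198.9] [ 0.4761 -0.126   0.024 ]
wheel_seat 0.97 [286.8 334. ] [ 0.497  -0.2381  0.0775]
```

View pics/w5.png

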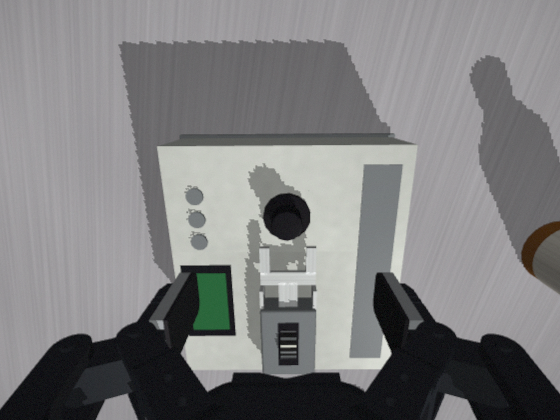

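The cell is seated, with its flange circle at (287,217). The fork is open with tips near (266,250) and (310,250), and the wheel is at (288,343). Next I'll shut the fingers and move above the wheel.

Request:
apply_moves --pt "-2.5 0 0 0" --pt "-5.5 0 0 0" --pt "-8.5 0.1 0 0" --pt "-11 0.1 0 0" --pt "-12.2 0.15 0 0" --pt "-12.2 0.15 0 0" --pt "-12.2 0.15 1.5 0" --pt "-12.2 0.15 3.2 0" --pt "-12.2 0.15 4.5 0" --pt "-12.2 0.15 5 0" --claw 1 --force 40

```text
clock: 16.03
position: [0.4992, -0.2429, 0.1155]
tool_rot: [-3.14, -0.002, 1.753]
force: [-0.1, 0.2, -0.2]
grip_width: -0.0002
```

Request:
apply_moves --pt "0 0 0.3 0" --pt "0 0 0.5 0" --pt "0 0 0.7 0" --pt "0 0 0.9 0" --pt "0 0 1 0" --pt "0 0 1.1 0" --pt "0 0 1.2 0" --pt "0 0 1.3 0" --pt "0 0 1.3 0" --pt "0 0 1.3 0"

```text
clock: 16.87
position: [0.4999, -0.2442, 0.1043]
tool_rot: [-3.142, -0.0, 1.752]
force: [-1.0, 0.5, -0.0]
grip_width: -0.0003
```

Run:
```python
from h import *
shift([.4975,-.2376,.1035],1.754)
f=cam('wrist'); save(f,'w6.png')
for _ in range(6): cams.grab_frame('wrist'); print(np.round(telemetry.observe()['force'],2))
```

```text
at [ 0.4999 -0.2442  0.1043] [-3.1415 -0.      1.7517] clk 16.87 F [-1.03  0.53 -0.04] shift cm [ 0.7  -0.12  0.08] turn -0.002
[-1.48  0.01  0.02]
[-1.   -0.07  0.67]
[-0.2  -0.17 -0.39]
[ 0.28 -0.33  0.16]
[-0.59 -0.16 -0.16]
[-0.67 -0.19  0.7 ]
```

View pics/w6.png

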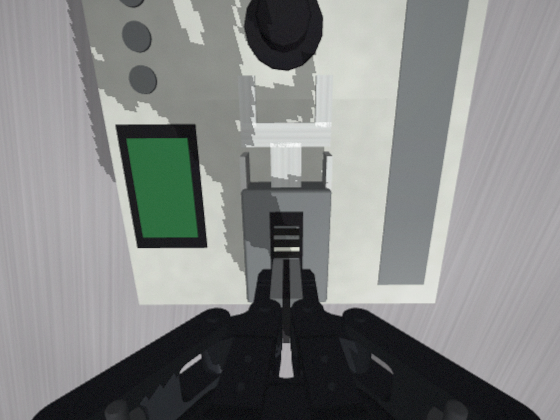

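The shut fingertips at (286,262) line up with the wheel slot at (287,235), and the fork bar sits well ahead at (287,130). Now I'll feel downward.

Request:
apply_moves --pt "0 0 0.03 0" --pt "0 0 0.06 0" --pt "0 0 0.1 0" --pt "0 0 0.14 0" --pt "0 0 0.18 0" --pt "0 0 0.22 0" --pt "0 0 0.26 0" --pt "0 0 0.3 0" --pt "0 0 0.3 0" --pt "0 0 0.3 0"

```text
clock: 18.05
position: [0.4999, -0.2442, 0.1013]
tool_rot: [-3.142, -0.0, 1.752]
force: [-0.2, 0.2, 0.4]
grip_width: -0.0001
```

Request:
apply_moves --pt "0 0 0.02 0" --pt "0 0 0.04 0" --pt "0 0 0.06 0" --pt "0 0 0.08 0" --pt "0 0 0.1 0" --pt "0 0 0.12 0" --pt "0 0 0.14 0" --pt "0 0 0.15 0" --pt "0 0 0.15 0" --pt "0 0 0.15 0"

```text
clock: 18.88
position: [0.4999, -0.2442, 0.0998]
tool_rot: [-3.142, -0.0, 1.752]
force: [-0.9, -0.3, -0.6]
grip_width: -0.0003
```

Request:
apply_moves --pt "0 0 0.02 0" --pt "0 0 0.04 0" --pt "0 0 0.06 0" --pt "0 0 0.08 0" --pt "0 0 0.1 0" --pt "0 0 0.12 0" --pt "0 0 0.14 0" --pt "0 0 0.15 0" --pt "0 0 0.15 0" --pt "0 0 0.15 0"

```text
clock: 19.72
position: [0.5, -0.2442, 0.0983]
tool_rot: [3.142, -0.0, 1.752]
force: [-0.2, -1.1, 0.3]
grip_width: 0.0
```

Request:
apply_moves --pt "0 0 0.02 0" --pt "0 0 0.04 0" --pt "0 0 0.06 0" --pt "0 0 0.08 0" --pt "0 0 0.1 0" --pt "0 0 0.12 0" --pt "0 0 0.14 0" --pt "0 0 0.15 0" --pt "0 0 0.15 0" --pt "0 0 0.15 0"

```text
clock: 20.55
position: [0.5, -0.2442, 0.0969]
tool_rot: [3.141, 0.0, 1.752]
force: [-0.8, -0.4, 4.6]
grip_width: -0.0001
```

Request:
apply_moves --pt "0 0 0.03 0" --pt "0 0 0.05 0" --pt "0.2 0 0.05 0" --pt "0.4 0 0.05 0" --pt "0.6 0 0.05 0" --pt "0.8 0 0.05 0" --pt "1 0 0.05 0" --pt "1.2 0 0.05 0" --pt "1.4 0 0.05 0" --pt "1.4 0 0.05 0"

```text
clock: 21.38
position: [0.4975, -0.2306, 0.0965]
tool_rot: [3.141, 0.001, 1.752]
force: [-0.9, -0.6, 7.1]
grip_width: -0.0002
```

Run:
```python
from h import *
shift([.4975,-.2376,.1035],1.754)
f=cam('wrist'); save(f,'w7.png')
a=cv2.imread('pics/w6.png')[0:310,90:480]; b=cv2.imread('pics/w7.png')[0:310,90:480]; cv2.imwrite('pics/c7.png',np.hstack([a,b]))
```

```text
at [ 0.4975 -0.2306  0.0965] [3.1415e+00 6.0000e-04 1.7517e+00] clk 21.38 F [-0.86 -0.56  7.11] shift cm [-0.69 -0.12 -0.7 ] turn -0.002
```

View pics/c7.png

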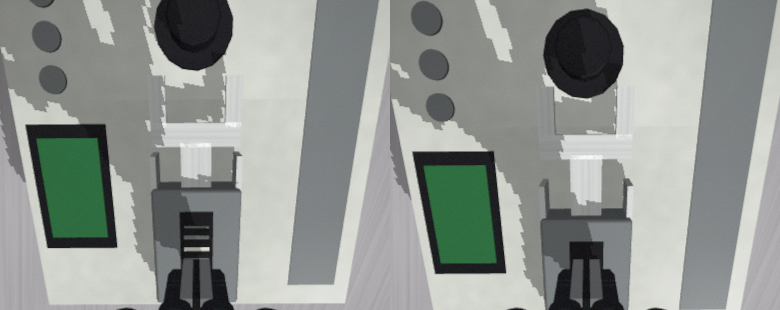

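The bar has moved forward from the saddle (gap about 65 → 84 px), so the wheel turns without slip at about 7 N. Now I'll reset and do the second stroke.

Request:
apply_moves --pt "0 0 -0.4 0" --pt "0 0 -0.8 0" --pt "-0.8 0 -0.8 0" --pt "-1.6 0 -0.8 0" --pt "-1.6 0 -0.6 0" --pt "-1.6 0 -0.4 0" --pt "-1.6 0 -0.2 0" --pt "-1.6 0 -0.1 0" --pt "-1.6 0 -0.04 0" --pt "-1.6 0 0 0"

```text
clock: 22.27
position: [0.5003, -0.2461, 0.0964]
tool_rot: [-3.141, 0.0, 1.752]
force: [-2.8, -1.0, 6.3]
grip_width: 0.0
```

Request:
apply_moves --pt "0 0 0 0" --pt "0.2 0 0 0" --pt "0.4 0 0 0" --pt "0.6 0 0 0" --pt "0.8 0 0 0" --pt "1 0 0 0" --pt "1.2 0 0 0" --pt "1.4 0 0 0" --pt "1.6 0 0 0" --pt "1.6 0 0 0"

```text
clock: 23.1
position: [0.4973, -0.2304, 0.0966]
tool_rot: [-3.141, 0.001, 1.752]
force: [-2.7, -1.9, 6.3]
grip_width: -0.0002
```

Request:
apply_moves --pt "0 0 -0.4 0" --pt "0 0 -0.8 0" --pt "-0.8 0 -0.8 0" --pt "-1.6 0 -0.8 0" --pt "-1.6 0 -0.6 0" --pt "-1.6 0 -0.4 0" --pt "-1.6 0 -0.2 0" --pt "-1.6 0 -0.1 0" --pt "-1.6 0 -0.04 0" --pt "-1.6 0 0 0"

```text
clock: 23.93
position: [0.5003, -0.2461, 0.0963]
tool_rot: [-3.141, 0.0, 1.752]
force: [-1.5, -1.6, 7.2]
grip_width: -0.0004
```

Request:
apply_moves --pt "0 0 0 0" --pt "0.2 0 0 0" --pt "0.4 0 0 0" --pt "0.6 0 0 0" --pt "0.8 0 0 0" --pt "1 0 0 0" --pt "1.2 0 0 0" --pt "1.4 0 0 0" --pt "1.6 0 0 0" --pt "1.6 0 0 0"

```text
clock: 24.77
position: [0.4973, -0.2304, 0.0966]
tool_rot: [-3.141, 0.001, 1.752]
force: [-2.5, -0.4, 7.0]
grip_width: 0.0
```

Run:
```python
from h import *
shift([.4975,-.2376,.1035],1.754)
f=cam('wrist'); save(f,'w8.png')
a=cv2.imread('pics/w7.png')[0:310,90:480]; b=cv2.imread('pics/w8.png')[0:310,90:480]; cv2.imwrite('pics/c8.png',np.hstack([a,b]))
```

```text
at [ 0.4973 -0.2304  0.0966] [-3.1413e+00  6.0000e-04  1.7520e+00] clk 24.77 F [-2.52 -0.43  6.97] shift cm [-0.71 -0.11 -0.69] turn -0.002
```

View pics/c8.png

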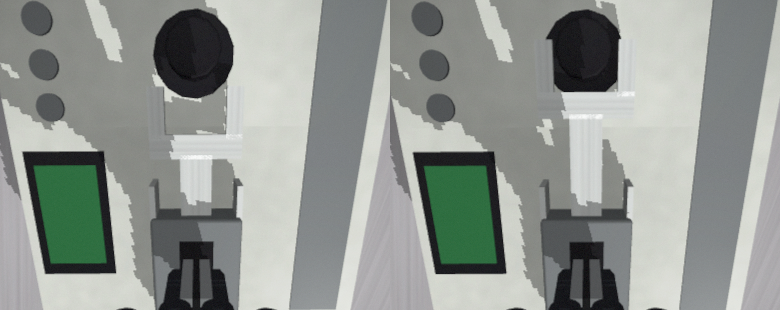

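Fork tines now pass beside the cap over the flange (bar moved from row 147 to 103, full strokes). Now I'll do one more stroke to reach the stop.

Request:
apply_moves --pt "0 0 -0.4 0" --pt "0 0 -0.8 0" --pt "-0.8 0 -0.8 0" --pt "-1.6 0 -0.8 0" --pt "-1.6 0 -0.6 0" --pt "-1.6 0 -0.4 0" --pt "-1.6 0 -0.2 0" --pt "-1.6 0 -0.1 0" --pt "-1.6 0 -0.04 0" --pt "-1.6 0 0 0"

```text
clock: 25.65
position: [0.5003, -0.2461, 0.0963]
tool_rot: [-3.141, 0.0, 1.752]
force: [-1.4, -0.7, 5.8]
grip_width: 0.0001
```

Request:
apply_moves --pt "0 0 0 0" --pt "0.15 0 0 0" --pt "0.3 0 0 0" --pt "0.45 0 0 0" --pt "0.6 0 0 0" --pt "0.75 0 0 0" --pt "0.9 0 0 0" --pt "1.05 0 0 0" --pt "1.2 0 0 0" --pt "1.2 0 0 0"

```text
clock: 26.48
position: [0.4986, -0.2346, 0.0967]
tool_rot: [3.141, 0.001, 1.752]
force: [-0.2, -2.6, 5.7]
grip_width: -0.0003
```

Request:
apply_moves --pt "0 0 -0.4 0" --pt "0 0 -1 0" --pt "0 0 -2.5 0" --pt "0 0 -4.5 0" --pt "0 0 -6.5 0" --pt "0 0 -8 0" --pt "0 0 -9 0" --pt "0 0 -9 0" --pt "0 0 -9 0" --pt "0 0 -9 0"

```text
clock: 27.32
position: [0.4977, -0.2343, 0.1855]
tool_rot: [-3.141, -0.001, 1.752]
force: [-0.6, 1.1, -0.7]
grip_width: -0.0002
```

Run:
```python
from h import *
s=telemetry.observe(); f=cam('wrist'); save(f,'w9.png')
# project expected tine tips: meter frame, height guess from rim height (rim top .0977 -> offset)
c=np.array([.4765,-.1245]); y=.1835; ey=np.array([-np.sin(y),np.cos(y)]); ex=np.array([np.cos(y),np.sin(y)])
b=f['color'].copy()
zf=.07+.009+(.0977-.0955)+.004
for tr,col in((.032,(0,255,0)),(.0295,(255,0,0))):
    for sx in(-.019,.019):
        u=proj(f,np.r_[c+ex*sx+ey*(tr-.027),zf]); print(tr,sx,u); cv2.drawMarker(b,tuple(int(v) for v in np.round(u)),col,cv2.MARKER_CROSS,5,1)
cv2.imwrite('pics/c9.png',cv2.resize(b[130:380,180:400,::-1],None,fx=2.4,fy=2.4,interpolation=cv2.INTER_NEAREST))
for n,z in dict(cell=.024,).items(): print(n,[(round(d['score'],2),np.round(toz(f,d['uv'],z),4)) for d in cams.pinpoint('wrist',n)[:1]])
```

```text
0.032 -0.019 [259.04533007  56.90708239]
0.032 0.019 [312.44383609  56.72788438]
0.0295 -0.019 [259.15390711  60.7879491 ]
0.0295 0.019 [312.35625824  60.61061463]
cell [(0.89, array([ 0.4757, -0.1257,  0.024 ]))]
```

View pics/c9.png

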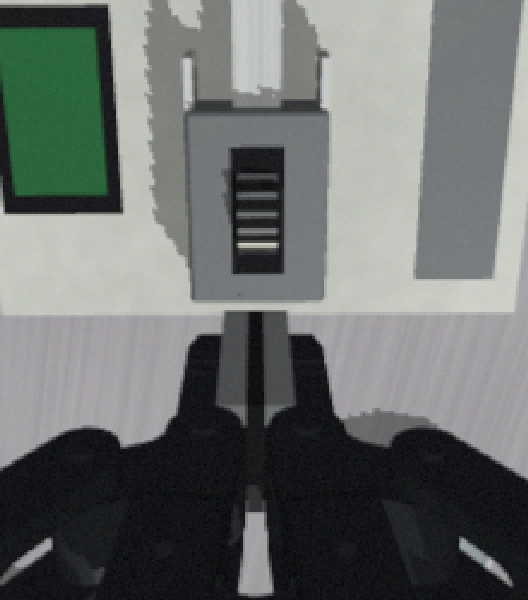

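That crop missed the fork: it shows only the saddle and wheel clear of the fingers. I'll take the correct crop of the same picture.

Run:
```python
import cv2
b=cv2.imread('pics/w9.png')
for u in((259,57),(312,57)): cv2.line(b,(u[0]-20 if u[0]<280 else u[0]+8,u[1]),(u[0]-8 if u[0]<280 else u[0]+20,u[1]),(0,255,0),1)
cv2.imwrite('pics/c10.png',cv2.resize(b[10:200,190:390],None,fx=3,fy=3,interpolation=cv2.INTER_CUBIC))
```

```text
(no output)
```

View pics/c10.png

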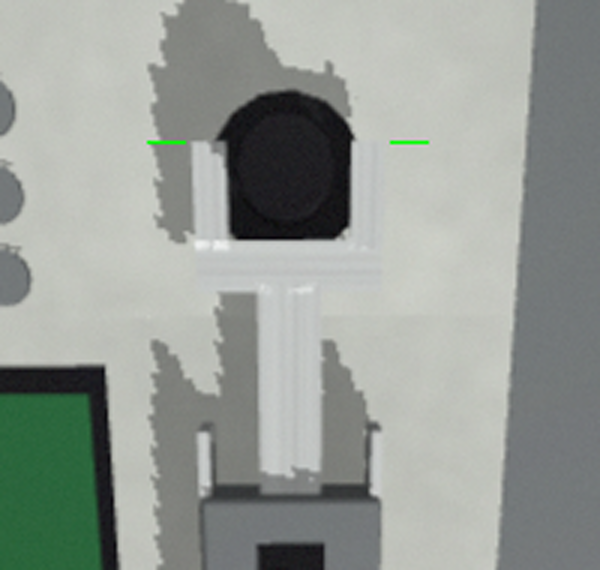

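The tine tips sit on the projected 32 mm mark (row 57 in the full picture). One extra identical stroke will confirm it's at the stop; I'll compare pictures numerically.

Request:
apply_moves --pt "0 0 2 0" --pt "-0.6 0 4.5 0" --pt "-1.2 0 6.5 0" --pt "-1.2 0 7.6 0" --pt "-1.2 0 8.2 0" --pt "-1.2 0 8.6 0" --pt "-1.2 0 8.8 0" --pt "-1.2 0 8.9 0" --pt "-1.2 0 8.96 0" --pt "-1.2 0 9 0"

```text
clock: 28.25
position: [0.5006, -0.2461, 0.097]
tool_rot: [3.141, 0.0, 1.752]
force: [0.1, 1.2, 3.6]
grip_width: 0.0001
```

Request:
apply_moves --pt "0 0 0 0" --pt "0.15 0 0 0" --pt "0.3 0 0 0" --pt "0.45 0 0 0" --pt "0.6 0 0 0" --pt "0.75 0 0 0" --pt "0.9 0 0 0" --pt "1.05 0 0 0" --pt "1.2 0 0 0" --pt "1.2 0 0 0"

```text
clock: 29.08
position: [0.4984, -0.2347, 0.0967]
tool_rot: [3.141, 0.001, 1.752]
force: [0.3, -3.0, 5.8]
grip_width: -0.0001
```

Request:
apply_moves --pt "0 0 -0.4 0" --pt "0 0 -1 0" --pt "0 0 -2.5 0" --pt "0 0 -4.5 0" --pt "0 0 -6.5 0" --pt "0 0 -8 0" --pt "0 0 -9 0" --pt "0 0 -9 0" --pt "0 0 -9 0" --pt "0 0 -9 0"

```text
clock: 29.92
position: [0.4977, -0.2343, 0.1855]
tool_rot: [-3.141, -0.001, 1.752]
force: [0.0, -0.2, -0.9]
grip_width: -0.0002
```

Run:
```python
from h import *
shift([.4977,-.2343,.1855],1.752)
f=cam('wrist'); save(f,'w11.png')
g=lambda n: np.float32(cv2.imread('pics/'+n,0))
a,b=g('w9.png'),g('w11.png')
for nm,(r0,r1,c0,c1) in dict(fork=(50,110,250,322),display=(130,225,170,235)).items(): print(nm,cv2.phaseCorrelate(a[r0:r1,c0:c1],b[r0:r1,c0:c1]),np.abs(a-b)[r0:r1,c0:c1].mean())
for n,z in dict(cell=.024).items(): print(n,[(round(d['score'],2),np.round(toz(f,d['uv'],z),4)) for d in cams.pinpoint('wrist',n)[:1]])
```

```text
at [ 0.4977 -0.2343  0.1855] [-3.1407e+00 -6.0000e-04  1.7517e+00] clk 29.92 F [ 0.01 -0.23 -0.91] shift cm [-0.  0.  0.] turn -0.0
fork ((2.2882776583799114e-05, -0.045115464820824513), 0.9833341505792406) 2.144676
display ((-0.035745436469987624, 0.0028735439088691805), 0.9987093099841365) 1.8310931
cell [(0.87, array([ 0.4744, -0.1252,  0.024 ]))]
```

The fork did not move in the extra stroke, so it is at its stop. Handing in.

```bash
python3 -c "
from workcell import workorder
print(workorder.job_done())"
```

```text
the job is handed in; nothing more can be done
None
```

The job is done and handed in at about 30 s of the 58 s allowed. The system gives no verdict, so this rests on my own checks.

- **Cell:** I gripped it by its cap and lowered it into the well until it touched at 4.9 N, at the height expected for seating. I then let go while the fork was still open.
- **Wheel:** I felt the top of its rim at about 97.7 mm above the bench. I rolled it home with the shut fingertips in four strokes. Force readings at the ends of the moves were about 5.7 to 7.2 N.
- **Fork:** in the picture the tine tips sit on the projected 32 mm mark. A fifth stroke moved the fork by less than 0.05 px, so it is at its stop.
- **Robot:** it stands clear, about 9 cm above the wheel.

**Disagreement:** for the cell's final position, the network's estimates were 1 to 3 mm from where I set it down. The last was (474.4, −125.2) mm against (476.5, −124.5) mm. That is within detector and calibration error, and the cell looked level and centred between the tines.

I did not measure the vials or other bystanders again at the end. Nothing suggested they had been touched.

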